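Pack the turned ball and offer up the box lid

TASK

On the workbench, take the turned wooden ball off its rubber ring and lower it gently into the deep wooden box, letting go only when it is at or just above the box floor. Then pick up the box's lid by its handle, lift it over the upright timber fence without touching the fence, and finish while still holding it level, hovering about a centimetre above the box's rim, centred and square over the mouth and never touching the box, so that I can check the fit. Do not shove the box, and leave the can, the glue bottle and the battery pack where they are.

Things in the scene. Friction and masses are not known exactly. Their poses are not given: they have to be found in the camera images.
- box: Loose open-topped plain wooden box, 130 mm (its x) x 180 mm (its y, long) x 90 mm high, walls and floor 8 mm thick, so 114 x 164 mm and 82 mm deep inside; 0.7 kg. Origin: centre of the underside; z up. It stands on the bench on one side of the fence (left or right), long side roughly across the robot's view (yaw within 0.3 rad)
- box_mouth (a point): Point at the centre of the box's open mouth, at rim height (90 mm above the box's underside); axes as the box
- lid: Loose flat wooden lid of the box, the same outline: 130 mm (its x) x 180 mm (its y, long) x 9 mm thick, flat underneath, about 0.18 kg. On top in the middle an upright dark steel handle block: 20 mm wide (x), 70 mm long (y), from 9 to 43 mm above the lid's underside. Origin: centre of the underside; z up. Lies flat on the bench on the other side of the fence from the box, yaw within 0.3 rad
- lid_grip (a point): Point inside the lid's handle block where to grip it, 34 mm above the lid's underside, on the lid's vertical centre line; pinch across its 20 mm width (lid's x)
- ball: Turned pale wooden ball, 60 mm in diameter, about 0.075 kg, free to roll. Its origin is a point on its surface that turns with it: use ball_center. Lies on the rubber ring
- ball_center (a point): Centre of the ball, about 32 mm above the bench at the start
- rest: Loose black rubber ring lying flat, 72 mm outer and 40 mm inner diameter, 10 mm high; the ball rests in it. Origin: centre of the underside
- fence: Dark timber fence fixed to the bench: a board on edge, 260 mm long (its x), 38 mm thick (its y), 89 mm high, running away from the robot between box and lid. Origin: centre of the underside; z up
- can: Bystander: upright steel can, 66 mm diameter, 120 mm high. Origin: centre of the underside
- glue: Bystander: upright yellow glue bottle with a white cap, 54 mm diameter, 150 mm high. Origin: centre of the underside
- battery: Bystander: black power-tool battery pack, 75 mm (x) x 110 mm (y) x 63 mm high. Origin: centre of the underside
Not all that is in view belongs to the job. There is more than one size of the ball; the one meant has the size given above.

How it is judged:
On the way, in this order (a step that is already met when the one before it is completed fails the run):
1. the ball lies in the box, let go (x of ball_center in the frame of box between -0.06 and 0.06 m and y of ball_center in the frame of box between -0.085 and 0.085 m and z of ball_center in the frame of box between 0.02 and 0.055 m and z of ball_center in the frame of box below 0.043 m and contact force between the fingers and ball below 0.05 N and linear speed of ball below 0.15 m/s), for 0.2 s.
2. the lid passes over the fence, its underside above the fence's top (y of lid in the frame of fence between -0.06 and 0.06 m and z of lid in the frame of fence above 0.09 m), for 0.03 s.
At the end, for the whole second after the job is handed in: The ball is in the box and not held. The lid is held by the fingers, still, its underside 3 to 22 mm above the rim, centred within 10 mm along each side of the box, square within 0.1 rad and level within 0.08 rad, touching neither box nor ball (x of ball_center in the frame of box between -0.06 and 0.06 m and y of ball_center in the frame of box between -0.085 and 0.085 m and z of ball_center in the frame of box between 0.02 and 0.055 m and contact force between each of the fingers, lid and ball below 0.05 N and x of lid in the frame of box_mouth between -0.01 and 0.01 m and y of lid in the frame of box_mouth between -0.01 and 0.01 m and z of lid in the frame of box_mouth between 0.003 and 0.022 m and angle between the y axis of lid and the y axis of box, either way round below 0.1 rad and angle between lid's own z axis and vertical below 0.08 rad and angle between box's own z axis and vertical below 0.05 rad and contact force between the fingers and lid above 1 N and contact force between lid and box below 0.05 N and linear speed of lid below 0.02 m/s); the arm keeps its last pose, push and grip.
It fails at once if the ball is dropped into the box (let go more than about 20 mm above the floor) or pressed or struck hard against it (over 15 N) ((x of ball_center in the frame of box between -0.06 and 0.06 m and y of ball_center in the frame of box between -0.085 and 0.085 m and z of ball_center in the frame of box between 0.02 and 0.055 m and contact force between the fingers and ball below 0.05 N and linear speed of ball above 0.6 m/s) or contact force between ball and box above 15 N).
It fails at once if the lid touches the box (over 0.5 N) (contact force between lid and box above 0.5 N).
It fails at once if the fence is touched (over 1 N) (contact force between fence and anything else above 1 N).
It fails at once if the box is shoved more than 30 mm (distance of box from where it was at the start of the episode above 0.03 m).
It fails at once if can, glue bottle or battery pack is moved more than 20 mm (distance of any of can, glue, battery from where it was at the start of the episode above 0.02 m).
It also fails if it takes over 67 s, if anything falls off the work surface, if the arm or the gripper's body presses on something with over 40 N, if the wrist force passes 120 N, or if a joint passes its speed limit or range.

ROBOT

A 6-joint arm with a two-finger parallel gripper is mounted at the origin on the work surface. World frame = base frame: x ahead of the robot, y to its left, z up, the work surface at z = 0. Lengths are in m, angles in rad, forces in N, time in s.
With the tool pointing down it reaches from about 0.25 to 0.775 m from the base axis. Payload 4 kg.
Tool frame: the origin (TCP) lies between the finger pads; the fingertips stand 11 mm ahead of it and the grasp point (between the pads) lies 8 mm behind it (robot.tip_extent is the z of the fingertips in the tool frame, in m); z points along the fingers, y is the line along which they close (so a half turn about z gives the same grasp; the last joint's range is limited). The gripper opens to 94 mm and grips with 3 to 60 N. Pads are 16 mm wide; open, the fingers measure 119 mm over their backs; the gripper's body (75 mm by 177 mm) begins 78 mm behind the grasp point.
Start: joints at [1.167, 0.087, 1.371, -0, 1.684, -0.103], TCP at [0.163, 0.525, 0.217] pointing down, gripper open.
Joint ranges: [-3.1, 3.1], [-0.76, 2.03], [0.27, 2.55], [-1.08, 4.22], [0.17, 2.65], [-2.57, 2.57]. Speed limits (rad/s): [2.79, 2.79, 3.14, 3.14, 3.14, 3.14].

INTERFACE

Orientations are given as [roll, pitch, yaw] about the fixed x, y, z axes, in that order (R = Rz(yaw) Ry(pitch) Rx(roll)).
In Python, from bench import robot, imaging gives the robot as it stands.
- The arm moves only by the shell command python3 -m pendant 'ROWS'. ROWS is JSON, a list of rows, each a list of 7 numbers: the shift along the world's x, y, z in cm, then the turn, a rotation vector about the world's x, y, z in degrees, then the opening, from 0 (shut) to 1 (fully open). In form: [[dx, dy, dz, ax, ay, az, jaw], ...]. A call has 1 to 8 rows; each row shifts and turns the commanded pose from where the row before left it; what a row does not reach is not made up. A row lasts 1/10 s, in which the tool goes at most 50 mm and 8.59 degrees, less where a joint would pass 70% of its speed; a pose out of reach is approached as far as the arm can. A call is refused whole if a number of a shift passes 5 or a number of a turn 8.59, either way. A call with a gripper value outside its range is refused whole. The fingers move at their own pace and stop on an object; the grip force is fixed at half the most. Time passes only in rows, so rows that do not move let the fingers close. It gives the time, the measured TCP pose, the force, the opening and the grip force at its end, in the units of the state.
- robot.get_obs(): the state, without advancing time (a new reading comes with each control period).
- imaging.snapshot(name): name is "scene" or "top"; returns the picture (420x560x3 uint8, red, green, blue); there is no depth.
- imaging.camera_params(name): a dict with "camera_matrix" (3x3 intrinsics, pixels), "R" (3x3) and "t" (3): a world point X has camera coordinates R X + t. Camera axes: x right, y down, z forward; pixel columns grow to the right and rows downward; lengths in m; the calibration is good to about 2 mm. A picture is of the moment at which its call begins. camera_params takes no time and is no camera call.
- robot.close_job(): hands the job in; it is judged then, once.
The state is a dict: "time": time; "joint_positions": joint angles; "qvel": joint speeds; "joint_torque": joint torques, N m; "tool_pos": TCP position; "ee_rot": TCP orientation; "wrist_force": force on the tool from outside, world axes, zero at the start; "wrist_torque": the same for the moment, N m; "width": finger opening in m; "finger_force": force on a finger pad.
Only numpy, scipy, OpenCV 4.12 (cv2) and the standard library are available. Lean on these libraries where they do the work, as an engineer would, in place of code of your own. Each camera call takes 0.05 s, during which the arm holds its last target. There are 200 camera calls.

## Working session

There is one attempt and no reset: what is moved stays moved. The work goes in short steps, Python scripts to look and compute and a shell command to move; the robot and the scene stay as the last step left them, time stands still between calls to the robot, and variables do not carry over. Pictures are saved under pics/ and viewed, at most 10 in all, crops included, and the job is handed in when it is done.

```bash
ls; mkdir -p pics; python3 - <<'E'
from bench import robot, imaging
import cv2
for n in("scene","top"):
    cv2.imwrite(f"pics/{n}0.png",imaging.snapshot(n)[:,:,::-1])
    p=imaging.camera_params(n);print(n,p)
o=robot.get_obs();print(o)
E
```

```text
pics
scene {'camera_matrix': array([[470.75433993,   0.        , 270.26057138],
       [  0.        , 470.75433993, 207.93435787],
       [  0.        ,   0.        ,   1.        ]]), 'R': array([[-5.39595412e-02,  9.98542631e-01,  9.90950961e-04],
       [ 6.50103591e-01,  3.58837170e-02, -7.58997812e-01],
       [-7.57927231e-01, -4.03109529e-02, -6.51092420e-01]]), 't': array([-0.00969947, -0.34643337,  1.52328054])}
top {'camera_matrix': array([[415.62344532,   0.        , 276.36991573],
       [  0.        , 415.62344532, 208.12661136],
       [  0.        ,   0.        ,   1.        ]]), 'R': array([[-1.31197233e-01, -9.91355859e-01,  9.20571513e-04],
       [-9.68555850e-01,  1.27981731e-01, -2.13354734e-01],
       [ 2.11392649e-01, -2.88831757e-02, -9.76974365e-01]]), 't': array([0.11940274, 0.57883151, 1.00098251])}
{'time': 0.1, 'joint_positions': array([ 1.16687800e+00,  8.79104770e-02,  1.37208822e+00, -1.48586693e-05,
        1.68359475e+00, -1.03130856e-01]), 'qvel': array([-0.00080449, -0.00121731, -0.00396892,  0.00098371,  0.00036218,
        0.00027868]), 'joint_torque': array([ 1.56869555e-03, -3.41254878e+01, -3.03301263e+01,  7.18889991e-02,
        3.04583064e-02, -7.50942877e-05]), 'tool_pos': array([0.16279088, 0.52486762, 0.2154127 ]), 'ee_rot': array([-3.13960097e+00, -1.91288666e-04,  2.84080333e+00]), 'wrist_force': array([-0.63299212,  0.16027724,  0.08602789]), 'wrist_torque': array([ 0.05839947, -0.03303097, -0.03431116]), 'finger_force': 0.0, 'width': 0.09388144935428158}
```

View pics/scene0.png

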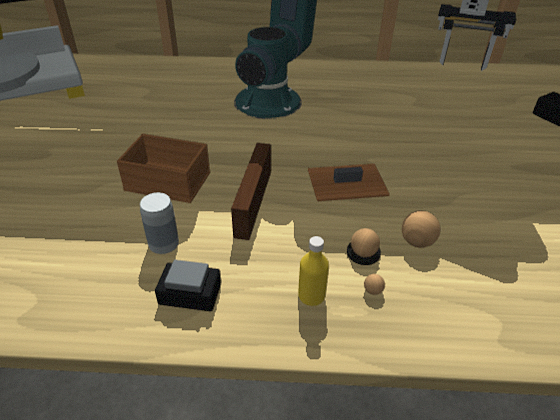

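View pics/top0.png

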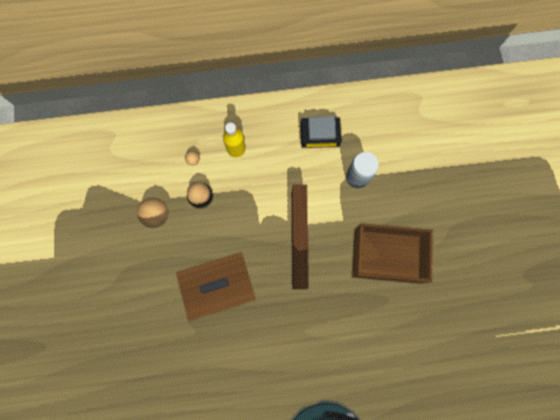

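The scene view looks back at the robot, with +y to the right of the picture. The top view has +x up and +y to the left.

- **Box:** top (393,253), scene (165,165).
- **Lid:** top (215,286), scene (348,180), with its dark handle at (214,286).
- **Fence:** top (300,237).
- **Bystanders:** can at top (363,170), glue at (234,140), battery at (321,132).

Ball candidates in the top view are the small one (192,158), the one on the black ring (199,194) and the large one (152,212). I choose (199,194) because it sits on the ring, and I'll check its diameter and a close crop.

```bash
cat > h.py <<'E'
import numpy as np, cv2
from bench import robot, imaging
P={n:imaging.camera_params(n) for n in("scene","top")}
def ray(n,uv):
    p=P[n];d=p["R"].T@np.linalg.solve(p["camera_matrix"],[uv[0],uv[1],1.]);return -p["R"].T@p["t"],d/np.linalg.norm(d)
def plane(n,uv,z):
    c,d=ray(n,uv);return c+d*(z-c[2])/d[2]
def tri(u1,u2):
    M=[p["camera_matrix"]@np.c_[p["R"],p["t"]] for p in(P["scene"],P["top"])]
    X=cv2.triangulatePoints(M[0],M[1],np.float64(u1).reshape(2,1),np.float64(u2).reshape(2,1));return (X[:3]/X[3]).ravel()
def proj(n,X):
    p=P[n];q=p["camera_matrix"]@(p["R"]@np.array(X)+p["t"]);return q[:2]/q[2]
E
python3 - <<'E'
from h import *
t=cv2.imread("pics/top0.png");s=cv2.imread("pics/scene0.png")
for n,im,pts in(("top",t,[(205,265),(240,290),(190,310),(214,286),(393,253),(420,258),(393,229),(358,253),(300,220),(300,270),(199,192),(199,205),(150,260),(150,330),(340,290),(430,300),(152,205)]),("scene",s,[(325,190),(370,190),(348,175),(165,150),(150,185),(200,170),(365,238),(365,258),(420,228),(340,210),(100,190)])):
    h=cv2.cvtColor(im,cv2.COLOR_BGR2HSV)
    for p in pts: print(n,p,h[p[1],p[0]])
a=cv2.resize(t[130:330,130:330],(590,590),interpolation=cv2.INTER_CUBIC)
cv2.imwrite("pics/c1.png",a)
E
```

```text
top (205, 265) [ 15 157 117]
top (240, 290) [ 15 143 114]
top (190, 310) [ 15 160 116]
top (214, 286) [108  43  71]
top (393, 253) [ 15 160 107]
top (420, 258) [ 14 142  63]
top (393, 229) [ 17 134  76]
top (358, 253) [ 17 121  74]
top (300, 220) [ 14 153 102]
top (300, 270) [ 17 127  66]
top (199, 192) [ 18 125 221]
top (199, 205) [43 74 31]
top (150, 260) [ 22  92 133]
top (150, 330) [ 24 115 129]
top (340, 290) [ 23 104 140]
top (430, 300) [ 22  97 134]
top (152, 205) [ 17 123 195]
scene (325, 190) [ 16 157  86]
scene (370, 190) [ 13 147  90]
scene (348, 175) [78 28 45]
scene (165, 150) [ 12 139  75]
scene (150, 185) [ 12 147  80]
scene (200, 170) [ 10 117  61]
scene (365, 238) [ 15 110 171]
scene (365, 258) [105 196  13]
scene (420, 228) [ 16 114 132]
scene (340, 210) [ 23  98 115]
scene (100, 190) [ 23  96 112]
```

View pics/c1.png

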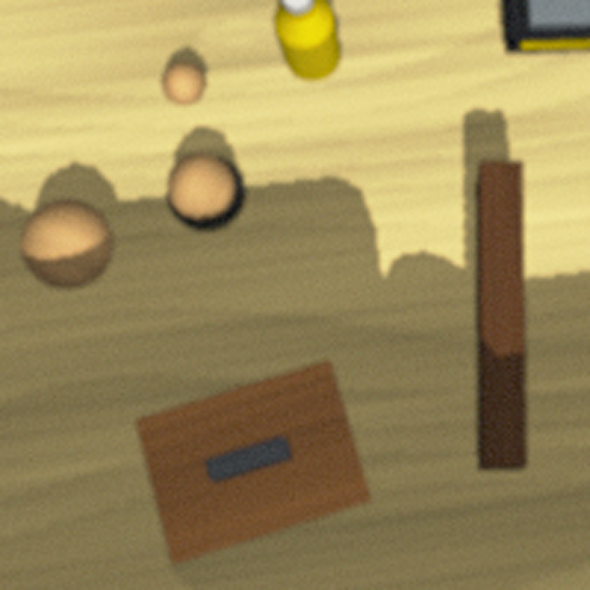

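The crop confirms the ball at top (199,194): it sits on the black ring and is mid-sized. The lid's outline and handle are also clear. Next I'll segment and measure.

```bash
cat >> h.py <<'E'
def hsv(im): return cv2.cvtColor(cv2.GaussianBlur(im,(3,3),0),cv2.COLOR_BGR2HSV)
def comp(m,pt):
    n,l=cv2.connectedComponents(m); k=l[pt[1],pt[0]]; m=np.uint8(l==k)*255
    c=max(cv2.findContours(m,cv2.RETR_EXTERNAL,cv2.CHAIN_APPROX_NONE)[0],key=cv2.contourArea); return c
def quad(c,n=4):
    h=cv2.convexHull(c); return cv2.approxPolyN(h,n,ensure_convex=True).reshape(-1,2)
E
python3 - <<'E'
from h import *
im={n:cv2.imread(f"pics/{n}0.png") for n in P}
for n in P: print(n,"cam",ray(n,(0,0))[0].round(3))
H={n:hsv(im[n]) for n in P}
for n,lp,bp,fp in(("top",(205,265),(393,253),(300,220)),("scene",(325,190),(150,185),(250,190))):
    m=cv2.inRange(H[n],(0,90,30),(19,255,170)); m=cv2.morphologyEx(m,cv2.MORPH_OPEN,np.ones((3,3)))
    q=quad(comp(m,lp)); X=np.array([plane(n,u,.009)[:2] for u in q]); print(n,"lid",q.tolist(),X.round(3).tolist(),"c",X.mean(0).round(4))
    for k in range(4):
        d=X[(k+1)%4]-X[k]; print("  len %.4f ang %.2f"%(np.hypot(*d),np.degrees(np.arctan2(d[1],d[0]))%180))
    for nm,pt in(("box",bp),("fence",fp)):
        c=comp(m,pt)
        for N in (4,6): print(n,nm,N,quad(c,N).tolist())
# balls
for n,b in(("top",[(199,192),(192,158),(152,208)]),("scene",[(365,238),(374,284),(420,228)])):
    m=cv2.inRange(H[n],(8,85,100),(19,255,255))
    for p in b:
        c=comp(m,p); (u,v),r=cv2.minEnclosingCircle(c); a=cv2.contourArea(c)
        ci,d=ray(n,(u,v)); X=plane(n,(u,v),.032); Z=(P[n]["R"]@X+P[n]["t"])[2]
        print(n,"ball",round(u,1),round(v,1),"R",round(r,1),"diam mm",round(2e3*r*Z/P[n]["camera_matrix"][0,0]),X.round(4),a)
# handle
m=cv2.inRange(H["top"],(60,0,30),(140,255,110)); print("handle",cv2.minAreaRect(comp(m,(214,286))))
E
```

```text
scene cam [1.379 0.084 0.729]
top cam [0.365 0.073 1.101]
top lid [[256, 300], [188, 322], [175, 271], [242, 251]] [[0.369, 0.124], [0.337, 0.302], [0.47, 0.325], [0.498, 0.146]] c [0.4185 0.2242]
  len 0.1804 ang 100.05
  len 0.1342 ang 9.64
  len 0.1812 ang 99.19
  len 0.1315 ang 9.32
top box 4 [[432, 229], [432, 284], [351, 277], [354, 221]]
top box 6 [[432, 229], [432, 282], [407, 282], [351, 277], [354, 229], [362, 222]]
top fence 4 [[306, 184], [309, 288], [292, 288], [292, 184]]
top fence 6 [[306, 184], [308, 246], [308, 276], [307, 288], [292, 288], [292, 184]]
scene lid [[391, 196], [316, 202], [306, 167], [374, 162]] [[0.481, 0.328], [0.514, 0.147], [0.372, 0.123], [0.339, 0.303]] c [0.4264 0.2255]
  len 0.1847 ang 100.20
  len 0.1434 ang 9.35
  len 0.1830 ang 100.28
  len 0.1437 ang 10.01
scene box 4 [[230, 147], [190, 203], [90, 185], [142, 133]]
scene box 6 [[206, 143], [210, 174], [190, 203], [123, 191], [115, 160], [142, 133]]
scene fence 4 [[272, 143], [249, 240], [219, 236], [255, 143]]
scene fence 6 [[270, 143], [270, 153], [249, 240], [233, 238], [230, 207], [255, 143]]
top ball 197.6 193.3 R 11.6 diam mm 61 [0.6634 0.2436 0.032 ] 362.0
top ball 279.5 209.5 R 349.3 diam mm 1838 [0.5913 0.0339 0.032 ] 234221.0
top ball 152.0 211.6 R 15.4 diam mm 81 [0.6297 0.3668 0.032 ] 633.5
scene ball 365.0 239.5 R 14.1 diam mm 59 [0.6591 0.2454 0.032 ] 447.5
scene ball 373.8 283.3 R 10.5 diam mm 40 [0.7787 0.2506 0.032 ] 234.5
scene ball 421.0 226.5 R 19.3 diam mm 84 [0.6119 0.371  0.032 ] 662.5
handle ((213.6957244873047, 285.1263122558594), (5.428605079650879, 25.949926376342773), 72.6459732055664)
```

Measured diameters are about 60, 40 and 82 mm, so the ball on the ring is the right one, near (0.661, 0.2445). The box corners need a closer look.

```bash
python3 - <<'E'
from h import *
a=cv2.imread("pics/scene0.png")[125:210,105:220];b=cv2.imread("pics/top0.png")[212:297,340:445]
a,b=[cv2.resize(x,None,fx=3.5,fy=3.5,interpolation=cv2.INTER_CUBIC) for x in(a,b)]
cv2.imwrite("pics/c2.png",cv2.convertScaleAbs(np.hstack([a,b]),alpha=1.6));print(a.shape)
X=plane("top",(213.7,285.1),.040);print("handle",X)
t=tri((365,239.5),(197.6,193.3));print("ball",t)
for uv in((306,184),(292,184),(292,288),(308,288)):print(plane("top",uv,.089))
E
```

```text
(298, 402, 3)
handle [0.41877176 0.2238472  0.04      ]
ball [0.6625615  0.24394781 0.03522848]
[ 0.63575729 -0.03908631  0.089     ]
[ 0.64038672 -0.00403586  0.089     ]
[0.38490774 0.03186257 0.089     ]
[ 0.37988554 -0.00609308  0.089     ]
```

View pics/c2.png

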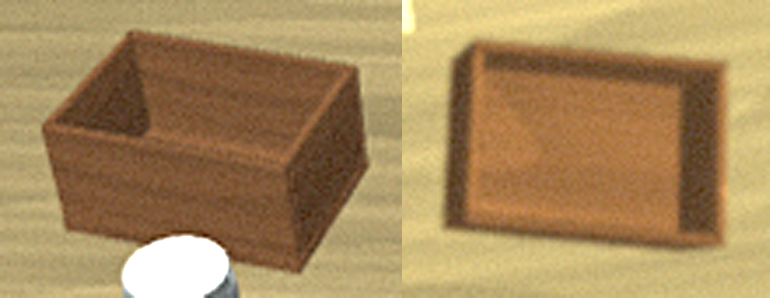

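The crop shows the four rim corners in both views. In crop pixels the scene corners are (130,33), (356,67), (288,166) and (42,126). The top corners are (474,42), (726,62), (722,243) and (466,226).

```bash
python3 - <<'E'
from h import *
S=np.array([(130,33),(356,67),(288,166),(42,126)])/3.5+(105-.36,125-.36)   # back-left.. order
T=(np.array([(722,243),(466,226),(474,42),(726,62)])-(402,0))/3.5+(340-.36,212-.36)
for n,U in(("scene",S),("top",T)):
    X=np.array([plane(n,u,.09)[:2] for u in U]);print(n,X.round(4).tolist(),"c",X.mean(0).round(4))
    for k in range(4):
        d=X[(k+1)%4]-X[k]; print("  len %.4f ang %.2f"%(np.hypot(*d),np.degrees(np.arctan2(d[1],d[0]))%180))
for s,t in zip(S,T):print(tri(s,t).round(4))
E
```

```text
scene [[0.3648, -0.2987], [0.4005, -0.1273], [0.5203, -0.1531], [0.4844, -0.3272]] c [ 0.4425 -0.2266]
  len 0.1751 ang 78.22
  len 0.1225 ang 167.83
  len 0.1777 ang 78.35
  len 0.1230 ang 166.61
top [[0.3573, -0.3012], [0.3917, -0.1292], [0.5175, -0.1569], [0.4801, -0.3304]] c [ 0.4366 -0.2294]
  len 0.1754 ang 78.70
  len 0.1288 ang 167.55
  len 0.1774 ang 77.85
  len 0.1263 ang 166.64
[ 0.3571 -0.3022  0.0853]
[ 0.3917 -0.1297  0.0843]
[ 0.5175 -0.1554  0.0882]
[ 0.4801 -0.3301  0.0872]
```

Box centre is about (0.437, -0.229) with yaw -12°. The lid is at (0.4187, 0.224) with yaw +9.7°, and the fence axis is at about -7.7°. The first move goes above the ball, turned 5.5° so the fingers close along the box's long side.

```bash
python3 -m pendant '[[3.5,-2,0,0,0,0.7,1],[3.5,-2,0,0,0,0.7,1],[3.5,-2,0,0,0,0.7,1],[3.5,-2,0,0,0,0.7,1],[3.5,-2,0,0,0,0.7,1],[3.5,-2,0,0,0,0.7,1],[3.5,-2,0,0,0,0.7,1],[3.5,-2,0,0,0,0.7,1]]'; python3 -m pendant '[[3.5,-2,0,0,0,0,1],[3.5,-2,0,0,0,0,1],[3.5,-2,0,0,0,0,1],[3.5,-2,0,0,0,0,1],[3.5,-2,0,0,0,0,1],[3.5,-2,0,0,0,0,1],[0.8,-0.1,-2,0,0,0,1],[0,0,0,0,0,0,1]]'; python3 - <<'E'
from h import *
print("glue",plane("top",(231,128),.15),"can",plane("top",(366,161),.12), "ballcam avg")
print(robot.get_obs()["joint_positions"])
E
```

```text
time: 0.9
tool_pos: [0.444, 0.3642, 0.2159]
ee_rot: [-3.141, -0.001, 2.939]
wrist_force: [-0.3, 0.4, 0.7]
width: 0.0936
finger_force: 0.0
time: 1.7
tool_pos: [0.6608, 0.2426, 0.1913]
ee_rot: [-3.138, -0.007, 2.936]
wrist_force: [-1.1, -0.7, -1.1]
width: 0.094
finger_force: 0.0
glue [0.78391094 0.12876158 0.15      ] can [ 0.6664543  -0.19173891  0.12      ] ballcam avg
[ 2.71269818e-01  4.49520369e-01  9.73543183e-01  8.16644360e-05
  1.72644276e+00 -1.09406580e+00]
```

```bash
python3 -m pendant '[[0.1,0.15,-3,0,0,0,1],[0,0,-3,0,0,0,1],[0,0,-3,0,0,0,1],[0,0,-2.5,0,0,0,1],[0,0,-2,0,0,0,1],[0,0,-1.5,0,0,0,1],[0,0,-1.3,0,0,0,1],[0,0,0,0,0,0,1]]'; python3 - <<'E'
from h import *
for n in P: cv2.imwrite(f"pics/{n}1.png",imaging.snapshot(n)[:,:,::-1])
a=cv2.imread("pics/scene1.png")[160:310,290:460];b=cv2.imread("pics/top1.png")[120:270,110:280]
cv2.imwrite("pics/c3.png",cv2.resize(np.hstack([a,b]),None,fx=2.3,fy=2.3))
E
```

```text
time: 2.5
tool_pos: [0.6604, 0.2459, 0.0314]
ee_rot: [-3.14, -0.003, 2.939]
wrist_force: [0.0, -0.2, -0.3]
width: 0.094
finger_force: 0.0
```

View pics/c3.png

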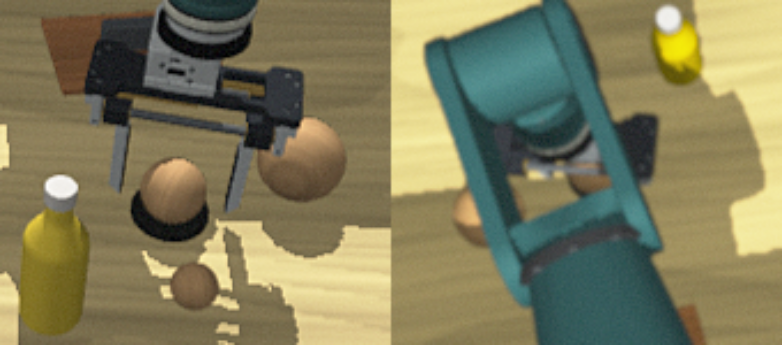

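The fingers straddle the ball, with tips at crop (115,190) and (233,210) and the ball centred at (173,190), and they touch nothing. I'll lower a little and close.

```bash
python3 -m pendant '[[0.1,-0.1,-0.4,0,0,0,1],[0,0,0,0,0,0,0.5],[0,0,0,0,0,0,0.3],[0,0,0,0,0,0,0],[0,0,0,0,0,0,0],[0,0,0,0,0,0,0],[0,0,0,0,0,0,0],[0,0,0,0,0,0,0]]'
```

```text
time: 3.4
tool_pos: [0.6631, 0.2448, 0.0297]
ee_rot: [3.141, 0.0, 2.939]
wrist_force: [0.2, -0.0, 0.7]
width: 0.0589
finger_force: 30.0
```

```bash
python3 -m pendant '[[0,0,1,0,0,0,0],[0,0,2,0,0,0,0],[0,0,3,0,0,0,0],[0,0,3,0,0,0,0],[0,0,3,0,0,0,0],[0,0,3,0,0,0,0],[0,0,2,0,0,0,0],[0,0,0,0,0,0,0]]'; python3 -m pendant '[[-0.8,-1.8,0,0,0,0,0],[-1.5,-3,0,0,0,0,0],[-1.5,-3.2,0,0,0,0,0],[-1.5,-3.2,0,0,0,0,0],[-1.5,-3.2,0,0,0,0,0],[-1.5,-3.2,0,0,0,0,0],[-1.5,-3.2,0,0,0,0,0],[-1.5,-3.2,0,0,0,0,0]]';  python3 -m pendant '[[-1.5,-3.2,0,0,0,0,0],[-1.5,-3.2,0,0,0,0,0],[-1.5,-3.2,0,0,0,0,0],[-1.5,-3.2,0,0,0,0,0],[-1.5,-3.2,0,0,0,0,0],[-1.5,-3.2,0,0,0,0,0],[-1.5,-3.2,0,0,0,0,0],[0,0,0,0,0,0,0]]'
```

```text
time: 4.2
tool_pos: [0.6646, 0.2453, 0.2052]
ee_rot: [3.137, 0.008, 2.939]
wrist_force: [-0.2, -0.1, -0.2]
width: 0.059
finger_force: 30.0
time: 5.0
tool_pos: [0.5484, 0.0037, 0.1978]
ee_rot: [-3.141, -0.003, 2.939]
wrist_force: [0.4, -0.5, -0.3]
width: 0.0588
finger_force: 30.0
time: 5.8
tool_pos: [0.4427, -0.222, 0.1979]
ee_rot: [-3.141, -0.003, 2.933]
wrist_force: [0.9, 0.8, -0.7]
width: 0.0587
finger_force: 30.0
```

```bash
python3 -m pendant '[[-0.5,-0.7,-1,0,0,0,0],[0,0,-2,0,0,0,0],[0,0,-2,0,0,0,0],[0,0,0,0,0,0,0],[0,0,0,0,0,0,0]]'; python3 - <<'E'
from h import *
for n in P: cv2.imwrite(f"pics/{n}2.png",imaging.snapshot(n)[:,:,::-1])
a=cv2.imread("pics/scene2.png")[40:240,60:320]
o=robot.get_obs();p=o["tool_pos"];print(p,[proj("scene",p+np.array([0,0,z]))-(60,40) for z in (-.011,.008)], o["joint_positions"])
cv2.imwrite("pics/c4.png",cv2.resize(a,None,fx=3,fy=3))
E
```

```text
time: 6.3
tool_pos: [0.4397, -0.2251, 0.1486]
ee_rot: [3.14, -0.002, 2.94]
wrist_force: [-0.4, 0.4, 0.1]
width: 0.0588
finger_force: 30.0
[ 0.4406054  -0.22599143  0.15035157] [array([100.19181251,  94.04282356]), array([98.95679167, 87.01047933])] [-5.88585005e-01 -1.34626452e-02  1.60606350e+00  1.59565090e-04
  1.54755107e+00 -1.95732200e+00]
```

View pics/c4.png

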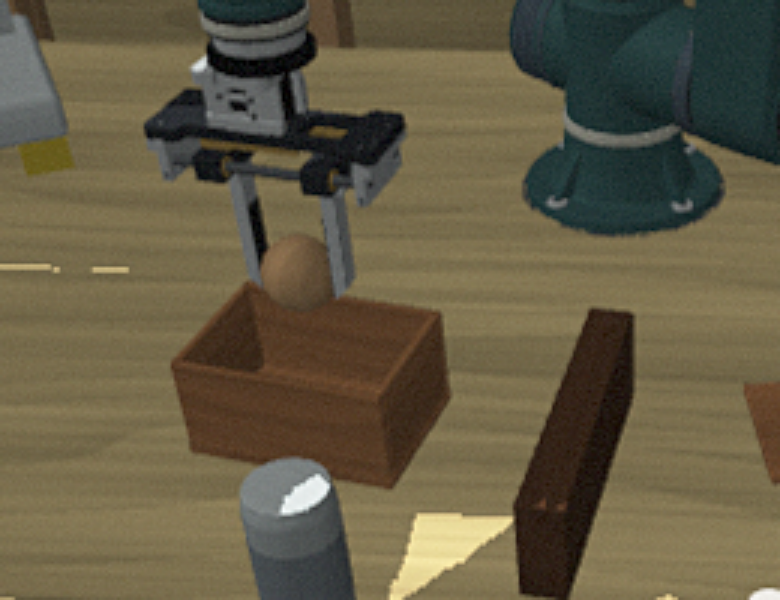

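The ball is held between the pads, centred over the box mouth at crop (299,272). I'll lower it slowly inside.

```bash
python3 -m pendant '[[-0.3,-0.3,-1.5,0,0,0,0],[0,0,-1.5,0,0,0,0],[0,0,-1.5,0,0,0,0],[0,0,-1.5,0,0,0,0],[0,0,-1.5,0,0,0,0],[0,0,-1,0,0,0,0],[0,0,-1,0,0,0,0],[0,0,0,0,0,0,0]]'; python3 -m pendant '[[0,0,-0.4,0,0,0,0],[0,0,-0.3,0,0,0,0],[0,0,0,0,0,0,0],[0,0,0,0,0,0,0]]'
```

```text
time: 7.2
tool_pos: [0.4365, -0.2287, 0.0536]
ee_rot: [3.141, -0.002, 2.939]
wrist_force: [-0.2, 1.3, -1.3]
width: 0.0592
finger_force: 30.0
time: 7.6
tool_pos: [0.4371, -0.2293, 0.0478]
ee_rot: [-3.141, 0.001, 2.939]
wrist_force: [0.2, 0.5, -1.6]
width: 0.059
finger_force: 30.0
```

```bash
python3 -m pendant '[[0,0,-0.2,0,0,0,0],[0,0,-0.2,0,0,0,0],[0,0,0,0,0,0,0],[0,0,0,0,0,0,0]]'; python3 -m pendant '[[0,0,-0.1,0,0,0,0],[0,0,-0.1,0,0,0,0],[0,0,0,0,0,0,0]]'
```

```text
time: 8.0
tool_pos: [0.4369, -0.2291, 0.0434]
ee_rot: [3.141, -0.0, 2.938]
wrist_force: [1.0, -1.3, -0.6]
width: 0.0589
finger_force: 30.0
time: 8.3
tool_pos: [0.4368, -0.2291, 0.0413]
ee_rot: [3.141, -0.0, 2.939]
wrist_force: [-0.5, 0.1, 0.1]
width: 0.0591
finger_force: 30.0
```

```bash
python3 -m pendant '[[0,0,-0.1,0,0,0,0],[0,0,0,0,0,0,0],[0,0,0,0,0,0,0]]'; python3 -m pendant '[[0,0,0,0,0,0,0.7],[0,0,0,0,0,0,0.75],[0,0,0,0,0,0,0.8],[0,0,0,0,0,0,0.8],[0,0,0,0,0,0,0.8],[0,0,0,0,0,0,0.8],[0,0,0,0,0,0,0.8],[0,0,0,0,0,0,0.8]]'
```

```text
time: 8.6
tool_pos: [0.4369, -0.2291, 0.0405]
ee_rot: [3.141, -0.0, 2.939]
wrist_force: [-0.1, -0.1, -1.3]
width: 0.0592
finger_force: 30.0
time: 9.4
tool_pos: [0.437, -0.2292, 0.0405]
ee_rot: [3.141, -0.0, 2.939]
wrist_force: [0.9, -0.2, 0.4]
width: 0.0754
finger_force: 0.0
```

```bash
python3 -m pendant '[[0,0,1,0,0,0,0.8],[0,0,2,0,0,0,0.8],[0,0,2.5,0,0,0,0.8],[0,0,2.5,0,0,0,0.8],[0,0,3,0,0,0,0.8],[0,0,3,0,0,0,0.8],[0,0,3,0,0,0,0.8],[0,0,1,0,0,0,0.8]]'; python3 -m pendant '[[0,3,0,0,0,-5,0.8],[0,3,0,0,0,-5,0.8],[0,3.3,0,0,0,-5,0.8],[-0.2,3.3,0,0,0,-5,0.8],[-0.2,3.3,0,0,0,-5,0.8],[-0.2,3.3,0,0,0,-5,0.8],[-0.2,3.3,0,0,0,-5,0.8],[-0.2,3.3,0,0,0,-5,0.8]]'; python3 -m pendant '[[-0.2,3.3,0,0,0,-5,0.8],[-0.2,3.3,0,0,0,-5,0.8],[-0.2,3.3,0,0,0,-5,0.8],[-0.2,3.3,0,0,0,-5,0.8],[-0.2,3.3,0,0,0,-5,0.8],[0,3,0,0,0,-3.7,0.8],[0,0,0,0,0,0,0.8],[0,0,0,0,0,0,0.8]]'; python3 - <<'E'
from h import *
for n in P: cv2.imwrite(f"pics/{n}3.png",imaging.snapshot(n)[:,:,::-1])
print(robot.get_obs()["tool_pos"])
a=cv2.imread("pics/scene3.png")[80:270,80:400];b=cv2.imread("pics/top3.png")[210:400,290:450]
cv2.imwrite("pics/c5.png",cv2.resize(np.hstack([a,b]),None,fx=1.65,fy=1.65,interpolation=cv2.INTER_CUBIC))
E
```

```text
time: 10.2
tool_pos: [0.4383, -0.23, 0.2252]
ee_rot: [-3.139, 0.007, 2.939]
wrist_force: [0.9, 0.6, -0.7]
width: 0.0751
finger_force: 0.0
time: 11.0
tool_pos: [0.4263, 0.0301, 0.2198]
ee_rot: [-3.141, -0.001, 2.237]
wrist_force: [0.7, -0.4, 0.4]
width: 0.0752
finger_force: 0.0
time: 11.8
tool_pos: [0.4165, 0.2238, 0.2197]
ee_rot: [-3.14, 0.001, 1.742]
wrist_force: [-0.9, -0.7, 0.0]
width: 0.0751
finger_force: 0.0
[0.4168538  0.22293602 0.22010382]
```

View pics/c5.png

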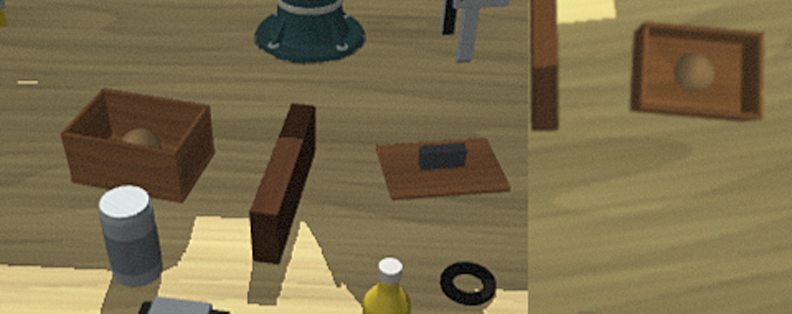

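The ball lies in the middle of the box, the ring is left on the bench, and the lid is undisturbed. Next I'll descend onto the handle.

```bash
python3 -m pendant '[[0.2,0.1,-3,0,0,0,0.8],[0,0,-3,0,0,0,0.8],[0,0,-3,0,0,0,0.8],[0,0,-3,0,0,0,0.8],[0,0,-2,0,0,0,0.7],[0,0,-2,0,0,0,0.6],[0,0,-1.5,0,0,0,0.6],[0,0,0,0,0,0,0.6]]'; python3 -m pendant '[[0,0,-1,0,0,0,0.6],[0,0,-0.7,0,0,0,0.6],[0,0,0,0,0,0,0.6],[0,0,0,0,0,0,0.6]]'
```

```text
time: 12.7
tool_pos: [0.4173, 0.2228, 0.0431]
ee_rot: [-3.136, 0.001, 1.738]
wrist_force: [-0.3, -0.5, -0.6]
width: 0.0562
finger_force: 0.0
time: 13.1
tool_pos: [0.4192, 0.2248, 0.0288]
ee_rot: [3.141, -0.0, 1.739]
wrist_force: [0.0, -0.7, -0.4]
width: 0.0565
finger_force: 0.0
```

```bash
python3 -m pendant '[[0,0,-0.2,0,0,0,0.5],[0,0,0,0,0,0,0.4],[0,0,0,0,0,0,0.3],[0,0,0,0,0,0,0.2],[0,0,0,0,0,0,0],[0,0,0,0,0,0,0],[0,0,0,0,0,0,0],[0,0,0,0,0,0,0]]'; python3 -m pendant '[[0,0,1,0,0,0,0],[0,0,2,0,0,0,0],[0,0,3,0,0,0,0],[0,0,3,0,0,0,0],[0,0,3,0,0,0,0],[0,0,3,0,0,0,0],[0,0,3,0,0,0,0],[0,0,0,0,0,0,0]]'
```

```text
time: 13.9
tool_pos: [0.419, 0.2249, 0.0266]
ee_rot: [3.141, -0.0, 1.74]
wrist_force: [-1.2, 0.5, 1.0]
width: 0.0199
finger_force: 30.0
time: 14.7
tool_pos: [0.4212, 0.2257, 0.2117]
ee_rot: [3.132, -0.002, 1.739]
wrist_force: [-0.6, 0.6, -1.3]
width: 0.0198
finger_force: 30.0
```

```bash
python3 -m pendant '[[0,-1.5,0,0,0,-1.5,0],[0.1,-2.5,0,0,0,-1.5,0],[0.1,-3,0,0,0,-1.5,0],[0.1,-3,0,0,0,-1.5,0],[0.1,-3,0,0,0,-1.5,0],[0.1,-3,0,0,0,-1.5,0],[0.1,-3,0,0,0,-1.5,0],[0.1,-3,0,0,0,-1.5,0]]';python3 -m pendant '[[0.1,-3,0,0,0,-1.5,0],[0.1,-3,0,0,0,-1.5,0],[0.1,-3,0,0,0,-1.5,0],[0.1,-3,0,0,0,-1.5,0],[0.1,-3,0,0,0,-1.5,0],[0.1,-3,0,0,0,-1.5,0],[0.1,-2.5,0,0,0,-1.5,0],[0.1,-2,0,0,0,-1.2,0]]';python3 -m pendant '[[0.1,-1,0,0,0,0,0],[0,-0.9,0,0,0,0,0],[0,0,0,0,0,0,0],[0,0,0,0,0,0,0]]'
```

```text
time: 15.5
tool_pos: [0.4239, 0.0029, 0.2034]
ee_rot: [-3.136, 0.0, 1.527]
wrist_force: [0.1, 0.2, -1.7]
width: 0.0195
finger_force: 30.0
time: 16.3
tool_pos: [0.4316, -0.2216, 0.2031]
ee_rot: [-3.136, -0.001, 1.322]
wrist_force: [-0.3, 0.2, -2.0]
width: 0.0195
finger_force: 30.0
time: 16.7
tool_pos: [0.4347, -0.2385, 0.206]
ee_rot: [-3.141, -0.001, 1.326]
wrist_force: [0.7, 0.1, -2.1]
width: 0.0198
finger_force: 30.0
```

```bash
python3 -m pendant '[[0.2,0.9,-1,0,0,2,0],[0,0,-2,0,0,0,0],[0,0,-2,0,0,0,0],[0,0,-1,0,0,0,0],[0,0,0,0,0,0,0],[0,0,0,0,0,0,0]]'; python3 - <<'E'
from h import *
for n in P: cv2.imwrite(f"pics/{n}4.png",imaging.snapshot(n)[:,:,::-1])
print(robot.get_obs()["tool_pos"],robot.get_obs()["ee_rot"])
a=cv2.imread("pics/scene4.png")[90:210,90:230];b=cv2.imread("pics/top4.png")[200:320,330:470]
cv2.imwrite("pics/c6.png",cv2.convertScaleAbs(cv2.resize(np.hstack([a,b]),(784,336),interpolation=cv2.INTER_CUBIC),alpha=1.6))
E
```

```text
time: 17.3
tool_pos: [0.4372, -0.2297, 0.1469]
ee_rot: [3.141, 0.0, 1.362]
wrist_force: [0.4, -0.7, -1.7]
width: 0.0198
finger_force: 30.0
[ 0.43766516 -0.23038816  0.14779982] [3.13927807e+00 8.47909490e-04 1.36129500e+00]
```

View pics/c6.png

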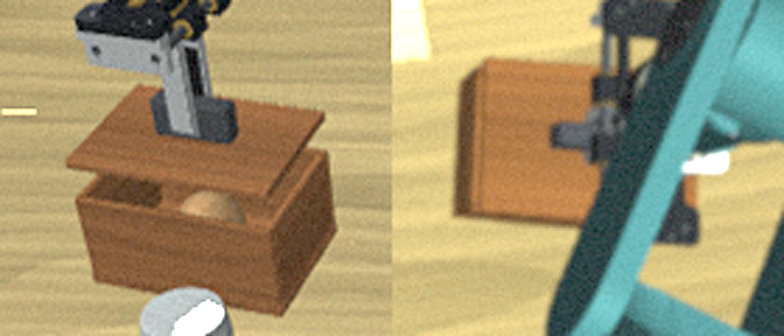

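The lid is held level above the box. Its scene crop corners are about (140,87), (325,113), (267,190) and (68,163). The ball is still inside. I'll compare lid and rim corners in the same camera.

```bash
python3 - <<'E'
from h import *
c=np.array([.437,-.229])
S=np.array([(130,33),(356,67),(288,166),(42,126)])/3.5+(104.64,124.64)
L=np.array([(140,87),(325,113),(267,190),(68,163)])/2.8+(89.68,89.68)
for nm,U,z in(("rim",S,.09),("lidtop",L,.1475-.0266+.009)):
    X=np.array([plane("scene",u,z)[:2] for u in U]);print(nm,X.round(4).tolist(),X.mean(0).round(4))
    for k in range(4):
        d=X[(k+1)%4]-X[k]; print("  len %.4f ang %.2f"%(np.hypot(*d),np.degrees(np.arctan2(d[1],d[0]))%180))
# automatic: upper-left edges & outline of lid/box in both views: contour hull
h=hsv(cv2.imread("pics/scene4.png")); m=cv2.inRange(h,(0,90,30),(19,255,170))
print((quad(comp(m,(150,145)),6)).tolist())
# predicted lid pixels in crop coords for a perfect pose at current TCP
th=np.radians(-12)
for z in(.1299,.1209):print([((proj("scene",[*(c+np.array([[np.cos(th),-np.sin(th)],[np.sin(th),np.cos(th)]])@[a,b]),z])-89.68)*2.8).round(0).tolist() for a,b in((-.065,-.09),(-.065,.09),(.065,.09),(.065,-.09))])
# left edge of lid / box in the top view
print([((proj("top",[*(c+np.array([[np.cos(th),-np.sin(th)],[np.sin(th),np.cos(th)]])@[a,b]),z])-(329.68,199.68))*2.8+(392,0)).round(0).tolist() for z in(.1299,.09) for a,b in((-.065,-.09),(-.065,.09),(.065,.09),(.065,-.09))])
E
```

```text
rim [[0.3648, -0.2987], [0.4005, -0.1273], [0.5203, -0.1531], [0.4844, -0.3272]] [ 0.4425 -0.2266]
  len 0.1751 ang 78.22
  len 0.1225 ang 167.83
  len 0.1777 ang 78.35
  len 0.1230 ang 166.61
lidtop [[0.3669, -0.2963], [0.4014, -0.1251], [0.5199, -0.1528], [0.4905, -0.323]] [ 0.4447 -0.2243]
  len 0.1747 ang 78.59
  len 0.1217 ang 166.84
  len 0.1727 ang 80.18
  len 0.1265 ang 167.83
[[205, 129], [210, 173], [190, 204], [123, 191], [112, 147], [138, 119]]
[[136.0, 80.0], [324.0, 107.0], [265.0, 189.0], [62.0, 157.0]]
[[137.0, 89.0], [325.0, 116.0], [266.0, 199.0], [65.0, 166.0]]
[[697.0, 229.0], [478.0, 211.0], [484.0, 57.0], [696.0, 73.0], [679.0, 231.0], [469.0, 214.0], [474.0, 65.0], [679.0, 81.0]]
```

Lid and rim agree to about 2 mm and within a degree. I'll lower to roughly 12 mm above the rim with a 1 mm trim.

```bash
python3 -m pendant '[[-0.1,-0.1,-0.5,0,0,0,0],[0,0,-0.5,0,0,0,0],[0,0,-0.4,0,0,0,0],[0,0,-0.2,0,0,0,0],[0,0,0,0,0,0,0],[0,0,0,0,0,0,0],[0,0,0,0,0,0,0],[0,0,0,0,0,0,0]]'; python3 - <<'E'
from h import *
for n in P: cv2.imwrite(f"pics/{n}5.png",imaging.snapshot(n)[:,:,::-1])
print(robot.get_obs()["tool_pos"],robot.get_obs()["ee_rot"])
a=cv2.imread("pics/scene5.png")[100:210,100:220]
cv2.imwrite("pics/c7.png",cv2.convertScaleAbs(cv2.resize(a,(600,550),interpolation=cv2.INTER_CUBIC),alpha=1.6))
c=np.array([.437,-.229]);th=np.radians(-12)
for z in(.103+.009,.103,.09):print(z,[((proj("scene",[*(c+np.array([[np.cos(th),-np.sin(th)],[np.sin(th),np.cos(th)]])@[a,b]),z])-99.6)*5).round(0).tolist() for a,b in((-.065,-.09),(-.065,.09),(.065,.09),(.065,-.09))])
E
```

```text
time: 18.2
tool_pos: [0.4361, -0.2313, 0.1307]
ee_rot: [3.141, 0.0, 1.361]
wrist_force: [0.2, 0.4, -2.4]
width: 0.02
finger_force: 30.0
[ 0.43605962 -0.23121928  0.13069791] [3.14116136e+00 1.28888884e-04 1.36082015e+00]
0.11199999999999999 [[199.0, 124.0], [532.0, 174.0], [428.0, 322.0], [70.0, 263.0]]
0.103 [[202.0, 140.0], [534.0, 189.0], [431.0, 338.0], [74.0, 279.0]]
0.09 [[207.0, 162.0], [536.0, 212.0], [434.0, 361.0], [80.0, 302.0]]
```

View pics/c7.png

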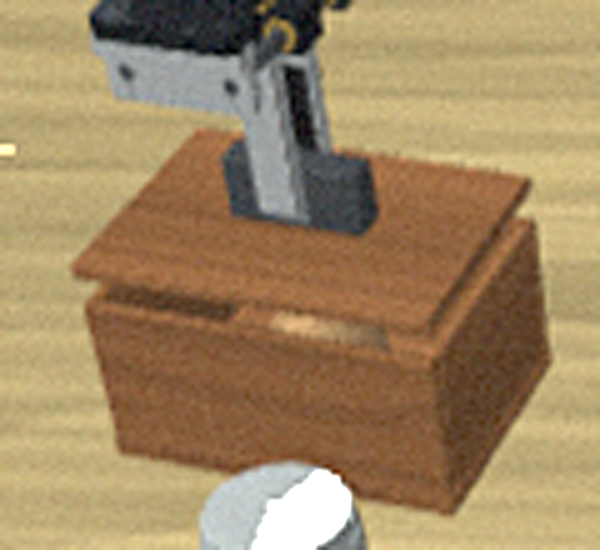

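The lid underside is at crop (76,277) and (432,335), and the rim is at (88,305) and (436,360). That gives an even gap of about 13 mm, centred within about 2 mm, square and level. I'm handing it in.

```bash
python3 -c "
from bench import robot
print(robot.close_job())"
```

```text
the job is handed in; nothing more can be done
None
```

I handed the job in at about 18 s. The ball lies let go on the box floor, and the lid is held level about 13 mm above the rim, centred within about 2 mm and square by the pictures; the judge's verdict was not shown.

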